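# Switch off the drying box and hold its lid at the inspection mark

## Task

Switch the drying box off at its isolator by turning the handle counterclockwise to its stop, lengthwise on its box, while the lid is still shut. Then raise the lid by its bar handle until it lies parallel to the dark pointer arm on the end of the box, and finish holding it there with the gripper, because it falls shut when let go. Do not shift the pointer, and leave the cup, the jar and the paint tube where they are.

Things in the scene. Friction and masses are not known exactly. Their poses are not given: they have to be found in the camera images.
- dryer: Grey open-topped drying box fixed to the table, 260 (its x) x 220 (its y) x 110 mm high, painted clay pieces on a tray inside. Origin: centre of its underside; x along the hinge, y from the hinge side to the side with the lid handle, z up. It stands turned by up to about 20 degrees either way.
- lid (a joint): Hinge of the lid, rad: 0 shut, growing as the handle side rises, stop at 1.35. Runs freely: the lid (white frame with clear window, 260 x 220 x 18 mm, 0.3 to 0.65 kg) always falls shut when let go.
- lid_hinge (a point): Middle of the hinge line, at the top edge of the box's -y side, 110 mm above the table. Axes turn with the lid: x along the hinge, y along the lid's underside towards the handle, z out of its upper face.
- lid_handle (a point): Centre of the lid's round dark steel bar, 12 mm thick, 118 mm free length, along the hinge (its x); 255 mm along the lid's y and 35 mm along its z from lid_hinge: 35 mm beyond the lid's edge (29 mm clear), 145 mm above the table when shut. End brackets slope to the lid; free above and below. Axes as lid_hinge. Pinched across, it can turn between pads that keep pointing down.
- pointer (a joint): Angle of the pointer arm about the same hinge line, rad, from level: the marked lid angle; 0.45 to 0.85, differing each time. Stiff; it stays where it is set, but can be knocked round. The lid is at the mark when lid equals it.
- pointer_tip (a point): Free end (round stud) of the dark steel pointer arm, 200 mm long, 10 mm wide, 5 mm thick, pivoted on the hinge line at the box's +x end, 141 mm along x from the middle of the hinge. The point lies 194 mm out along the arm and 9 mm above its base line. y runs along the arm away from the pivot, x along the hinge.
- isolator: Grey oblong rotary isolator fixed to the table, 130 (its x) x 80 (y) x 55 mm high, on the robot's left of the drying box. Origin: centre of its underside, z up.
- handle (a joint): Isolator handle, rad: 0 = off, the bar lying lengthwise along the isolator's x, at a stop; 1.57 = on, crosswise, at the other stop. It grows clockwise seen from above, so switching off turns it counterclockwise. Starts on, between 1.2 and 1.45. Stiff with friction (about 0.06 N m), stays where it is left.
- handle_grip (a point): On the handle's vertical axis at the height to grip, 86 mm above the table. The black bar is 50 mm long (this point's x), 12 mm thick (its y), upright from 70 to 100 mm above the table, on a round bare-metal disc of 52 mm whose top is at 70 mm. Turns with the handle.
- cup: Bystander: loose clear plastic cup, 72 mm wide, 85 mm high, origin at the centre of its base.
- jar: Bystander: loose white jar, 50 mm wide, 50 mm high, origin at the centre of its base.
- tube: Bystander: loose flat green paint tube with white cap lying down, about 130 x 46 x 24 mm, origin under its middle, cap along its x.
There are look-alikes about, which are no part of the job. Of the things that look like the isolator, the middle-sized one is meant.

How it is judged:
By the outcome, as a careful person would: the job done as asked, in the order asked, and still so for the second after the job is handed in, while the arm keeps its last pose, push and grip.
It also fails if it takes over 51 s, if anything falls off the work surface, if the arm or the gripper's body presses on something with over 40 N, if the wrist force passes 120 N, or if a joint passes its speed limit or range.

## Robot

A 6-joint arm with a two-finger parallel gripper is mounted at the origin on the work surface. World frame = base frame: x ahead of the robot, y to its left, z up, the work surface at z = 0. Lengths are in mm, angles in degrees, forces in N, time in s.
With the tool pointing down it reaches from about 300 to 875 mm from the base axis. Payload 6.4 kg.
Tool frame: the origin (TCP) lies on the centre line of the jaws, within the pads' length; the fingertips stand 14 mm ahead of it and the grasp point (between the pads) lies 5 mm behind it; z points along the fingers, x is the direction in which the jaws open and shut, and the axes are right-handed (so a half turn about z gives the same grasp; the last joint's range is limited). The gripper opens to 85 mm and grips with 20 to 120 N. Pads are 22 mm wide; open, the fingers measure 114 mm over their backs; the gripper's body (76 mm by 85 mm) begins 54 mm behind the grasp point. The pads swing forward as they close: fully open they stand 13 mm farther back than shut.
Start: joints at [-11.82, 10.359, 92.074, -0, 77.567, -11.82], TCP at [575.014, 0.015, 245.288] pointing down, gripper open.
Joint ranges: [-171.53, 171.53], [-51.25, 118.39], [17.06, 147.69], [-65.23, 245.23], [0, 150.52], [-178.68, 178.68]. Speed limits (degrees/s): [147.25, 147.25, 172.46, 180, 180, 180].

## Interface

Orientations are given as a 3x3 rotation matrix whose columns are the frame's x, y, z axes.
In Python, from plant import sense, get_image, job_done, recognise, cut_out gives the robot as it stands.
- The arm moves only by the tool arm_command, never from a script. Its argument "series" is a list that holds one entry, the list of rows, each a list of 4 numbers: the shift along the tool's x, y, z in m, then the turn about the tool's z in degrees. A call has exactly 10 rows; each row is the pose to reach, as a shift and turn from the pose commanded when the call began, along the tool's axes at that moment; what a row does not reach only later rows make up. A row lasts 1/8 s, in which the tool goes at most 62.5 mm and 10.7 degrees, less where a joint would pass 70% of its speed; a pose out of reach is approached as far as the arm can. A call with a gripper value outside its range is refused whole. "grip" is the finger opening in m, from 0 to 0.0854, set as the call begins (left out, the last holds). The fingers move at their own pace and stop on an object; "force" is the grip in N (left out, the last holds). Time passes only in rows, so rows that repeat a pose let the fingers close, or fill a call up. It gives the time, the measured TCP pose, the force and the opening at its end, in the units of the state.
- sense(): the state, without advancing time (a new reading comes with each control period).
- get_image(name): name is "scene" or "side" or "wrist"; returns a dict with "color" (420x560x3 uint8, red, green, blue), "z_map" (420x560 float32, mm along the optical axis (not along the pixel's ray), 0 where there is no reading), "fx", "fy", "cx", "cy" (pixels), "k1" (the pictures are not rectified: a ray, as slopes to the right and down, at radius r is drawn at 1 + k1 r^2 times it, then the intrinsics apply), "extrinsics" (4x4, takes a point from camera to world coordinates); the wrist camera has in their place "tool_from_camera" (4x4, takes a point from camera to tool coordinates, whose origin is the TCP and whose axes are the tool frame's). Camera axes: x right, y up, looking along -z (the intrinsics and any distortion apply to the point x, -y, -z); pixel columns grow to the right and rows downward; lengths in mm; the calibration is good to about 2 mm. A picture is of the moment at which its call begins: read the wrist's pose just before it.
- job_done(): hands the job in, once; it reports no verdict.
Trained networks look in the newest picture that a camera, given by its name, has taken for a name from the list of things; names that differ only in an ending like _2 or _b are one class to them, and where a whole thing is asked for, a point or a joint stands for the part that bears it (a point fixed in the world has none). Each returns a list of dicts, best first, with "score" (0 to 1); they miss things now and then, are a little off and sometimes report something else, mostly with a low value. They report only what shows in the picture. A call takes as long as a camera call. They do not tell look-alikes from the thing itself.
- recognise(thing, camera): "centre" ([column, row] in pixels, amid what is visible of it).
- cut_out(thing, camera): "region" (420x560 bool, what is visible of it) and "centre" ([column, row] in pixels, amid what is visible of it).
The state is a dict: "time": time; "joints": joint angles; "qvel": joint speeds; "joint_torque": joint torques, N m; "tool_pos": TCP position; "tcp_rot": TCP orientation; "ft_force": force on the tool from outside, world axes, zero at the start; "ft_torque": the same for the moment, N m; "gripper_width": opening from 0.0 (shut) to 1.0 (fully open).
Only numpy, scipy, OpenCV 4.12 (cv2) and the standard library are available. Lean on these libraries where they do the work, as an engineer would, in place of code of your own. Each camera call takes 0.05 s, during which the arm holds its last target.

## Working session

There is one attempt and no reset: what is moved stays moved. The work goes in short steps, Python scripts to look and compute and a tool call to move; the robot and the scene stay as the last step left them, time stands still between calls to the robot, and variables do not carry over. Pictures are saved under pics/ and viewed, and the job is handed in when it is done.

Besides the shell and the picture viewer there is one more tool, called after "Request:" as name(argument=value, ...) on one line, values as JSON. arm_command: Moves the arm, as the interface text tells. Its arguments: {"type":"object","properties":{"series":{"type":"array"},"grip":{"type":"number"},"force":{"type":"number"}},"required":["series"]}

```bash
mkdir -p pics; ls; cat > h.py <<'E'
import numpy as np, cv2
from plant import sense, get_image, job_done, recognise, cut_out
def save(im,n): cv2.imwrite(f'pics/{n}.png', im['color'][:,:,::-1])
def ext(im,s=None):
    if 'extrinsics' in im: return np.array(im['extrinsics'])
    T=np.eye(4); T[:3,:3]=np.array(s['tcp_rot']); T[:3,3]=s['tool_pos']
    return T@np.array(im['tool_from_camera'])
def pts(im,uv,s=None,z=None):
    uv=np.atleast_2d(np.array(uv,float))
    K=np.array([[im['fx'],0,im['cx']],[0,im['fy'],im['cy']],[0,0,1.]])
    # undistort k1
    n=cv2.undistortPoints(uv.reshape(-1,1,2),K,np.array([im['k1'],0,0,0,0.])).reshape(-1,2)
    if z is None:
        z=im['z_map'][uv[:,1].round().astype(int),uv[:,0].round().astype(int)]
    p=np.c_[n[:,0]*z,-n[:,1]*z,-z*np.ones(len(n)),np.ones(len(n))]
    return (ext(im,s)@p.T).T[:,:3]
def allpts(im,s=None):
    v,u=np.mgrid[0:420,0:560]
    return pts(im,np.c_[u.ravel(),v.ravel()],s).reshape(420,560,3)
def proj(im,P,s=None):
    T=np.linalg.inv(ext(im,s)); P=np.atleast_2d(P)
    c=(T@np.c_[P,np.ones(len(P))].T).T
    a=c[:,0]/-c[:,2]; b=-c[:,1]/-c[:,2]; r=1+im['k1']*(a*a+b*b)
    return np.c_[im['fx']*a*r+im['cx'],im['fy']*b*r+im['cy']]
E
python3 - <<'E'
from h import *
s=sense(); print(s)
import pickle
for c in ['scene','side','wrist']:
    s=sense(); im=get_image(c); save(im,c+'0'); pickle.dump((im,s),open(c+'0.pkl','wb'))
    for t in ['isolator','handle','lid_handle','pointer_tip','pointer','dryer','cup','jar','tube']:
        for r in recognise(t,c)[:5]:
            print(c,t,round(r['score'],2),np.round(r['centre']),pts(im,r['centre'],s).round())
print(sense()['time'])
E
```

```text
pics
{'time': 0.0, 'joints': array([-1.18197505e+01,  1.04017555e+01,  9.21323636e+01,  1.26109346e-03,
        7.75681316e+01, -1.18198018e+01]), 'qvel': array([ 0.00419409, -0.09987483,  0.02340569, -0.07251939,  0.00113453,
        0.00390015]), 'joint_torque': array([ 3.41415571e-04, -4.44869328e+01, -3.51340663e+01, -2.51131587e-04,
        9.11703974e-03,  3.43231875e-05]), 'tool_pos': array([5.74464307e+02, 1.40006430e-01, 2.44379527e+02]), 'tcp_rot': array([[ 9.99998482e-01, -4.20044842e-06, -1.74236759e-03],
       [-3.52687820e-06, -9.99999925e-01,  3.86586195e-04],
       [-1.74236908e-03, -3.86579463e-04, -9.99998407e-01]]), 'ft_force': array([-0.07088801,  0.54426396,  0.67944618]), 'ft_torque': array([-0.022261  ,  0.01468567,  0.04367891]), 'gripper_width': 1.0010260269660352}
scene isolator 0.8 [346. 164.] [[341. 241.  43.]]
scene isolator 0.78 [192. 185.] [[ 312. -220.   86.]]
scene isolator 0.71 [389. 199.] [[547. 262.  58.]]
scene isolator 0.43 [377. 259.] [[702. 135.  29.]]
scene handle 0.78 [191. 172.] [[ 311. -215.  129.]]
scene handle 0.72 [392. 190.] [[527. 28
[... 821 characters left out ...]
e lid_handle 0.68 [274. 173.] [[ 579. -228.  122.]]
side lid_handle 0.46 [250. 345.] [[516. 316.  58.]]
side pointer_tip 0.61 [215. 136.] [[ 724. -200.  226.]]
side pointer 0.48 [234. 146.] [[ 714. -330.  150.]]
side dryer 0.59 [276. 192.] [[ 555. -136.  113.]]
side cup 0.81 [179. 268.] [[704. 149.  74.]]
side jar 0.58 [342. 290.] [[373. 125.  42.]]
side tube 0.56 [161. 335.] [[695. 288.  21.]]
wrist isolator 0.8 [18.  2.] [[303. 195.  23.]]
wrist isolator 0.68 [ 46. 301.] [[ 279. -153.   42.]]
wrist lid_handle 0.86 [273. 333.] [[ 574. -140.  113.]]
wrist dryer 0.68 [274. 316.] [[ 575. -141.   85.]]
wrist cup 0.69 [430.  72.] [[747. 124.  19.]]
wrist jar 0.86 [87. 88.] [[383. 103.  50.]]
1.5
```

View pics/scene0.png

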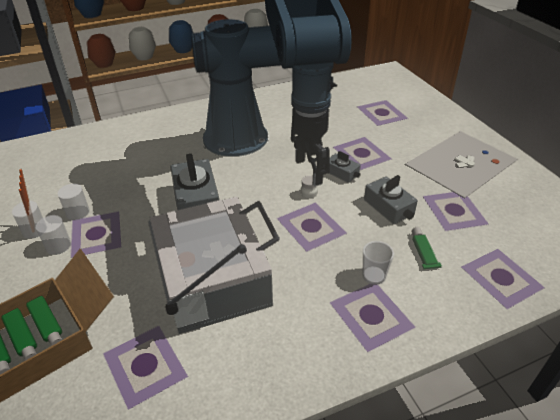

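View pics/side0.png

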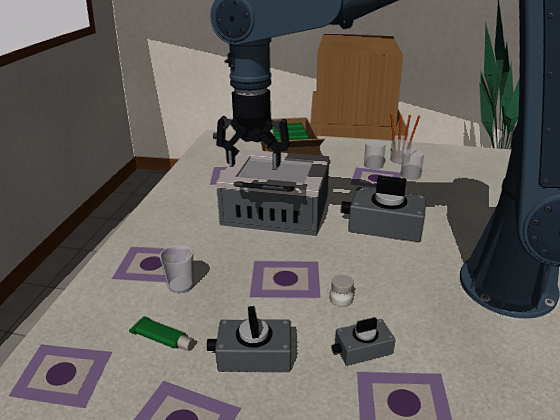

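View pics/wrist0.png

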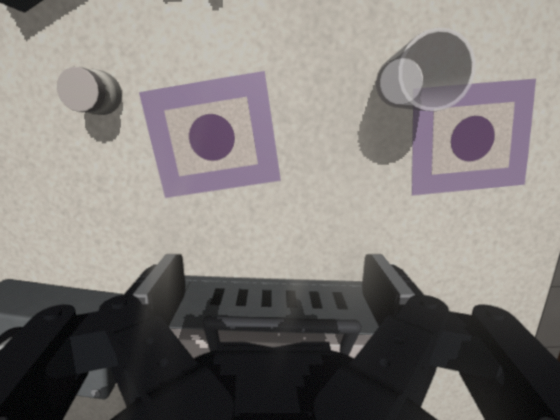

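```bash
python3 - <<'E'
from h import *
import pickle
A=[]
for c in ['scene','side','wrist']:
    im,s=pickle.load(open(c+'0.pkl','rb')); P=allpts(im,s).reshape(-1,3); z=im['z_map'].ravel()>0; C=im['color'].reshape(-1,3)[z];P=P[z]; 
    def sel(x0,x1,y0,y1,z0,z1):
        m=(P[:,0]>x0)&(P[:,0]<x1)&(P[:,1]>y0)&(P[:,1]<y1)&(P[:,2]>z0)&(P[:,2]<z1); return P[m],C[m]
    for nm,b in dict(bodytop=(440,640,200,380,48,61),bar=(440,640,200,380,76,106),disc=(440,640,200,380,66,73),lidtop=(450,800,-420,-60,118,136),lidhandle=(450,800,-160,-60,138,156)).items():
        q,cc=sel(*b)
        if len(q)<8: print(c,nm,len(q)); continue
        r=cv2.minAreaRect(q[:,:2].astype(np.float32))
        print(c,nm,len(q),q.mean(0).round(1),'rect',np.round(r[0],1),np.round(r[1],1),round(r[2],1),'z',np.percentile(q[:,2],[5,50,95]).round(1))
    for nm,mid in [('table',None)]:
        q,_=sel(450,700,-20,120,-15,15); print(c,'table z',np.median(q[:,2]) if len(q) else None)
E
```

```text
scene bodytop 678 [531.6 278.3  54.1] rect [520.1 283.2] [132.3  85.2] 10.2 z [49.8 54.1 58.1]
scene bar 134 [522.6 280.7  91.3] rect [520.3 283.1] [17.5 52.2] 15.0 z [ 77.5  94.  100. ]
scene disc 108 [527.  281.6  69.2] rect [521.4 281. ] [49.5 46. ] 49.6 z [66.3 69.3 72.3]
scene lidtop 7831 [ 591.  -252.8  124.6] rect [ 591.1 -240.1] [251.7 286.1] 87.3 z [119.1 125.5 129.7]
scene lidhandle 304 [ 592.1 -109.4  146.5] rect [ 586.5 -115.3] [ 34.3 141.6] 87.3 z [139.1 147.7 150.8]
scene table z -0.5725871021235207
side bodytop 1915 [513.8 296.3  54.5] rect [516.7 288.3] [129.7  79.3] 9.7 z [50.6 54.5 58.1]
side bar 231 [514.  293.7  94.7] rect [515.4 287.9] [12.4 52.1] 21.2 z [ 79.6  98.3 100.7]
side disc 362 [515.4 290.7  69.3] rect [515.6 287.9] [50.7 50.4] 13.1 z [66.8 69.4 71.2]
side lidtop 3230 [ 574.9 -240.5  124.6] rect [ 586.6 -238.8] [244.3 276.3] 87.3 z [119.7 125.8 129.1]
side lidhandle 294 [ 581.1 -100.   146.6] rect [ 583.2 -100.4] [140.   30.9] 8.2 z [140.9 147.1 151. ]
side table z -0.2053833705664374
wrist bodytop 0
wrist bar 0
wrist disc 0
wrist lidtop 1803 [ 562.8 -141.3  125.4] rect [ 572.3 -141.3] [197.   32.3] 0.3 z [118.9 126.1 132.7]
wrist lidhandle 2505 [ 581.9 -104.8  148.6] rect [ 581.5 -116.7] [ 38. 142.] 87.7 z [142.1 149.6 152. ]
wrist table z 0.8520020924567575
```

```bash
python3 - <<'E'
from h import *
import pickle
im,s=pickle.load(open('wrist0.pkl','rb')); print(np.round(im['tool_from_camera'],3),im['fx'],im['k1'])
def R(yaw):
    a=np.deg2rad(yaw); return np.array([[np.cos(a),np.sin(a),0],[np.sin(a),-np.cos(a),0],[0,0,-1]])
for z in (200,230,260):
  for dy in (0,):
    s2=dict(tcp_rot=R(21),tool_pos=[517,287,z]); print(z,proj(im,[[517,287,95],[517,287,70],[450,287,55],[584,287,55]],s2).round())
# pointer
for c in ['scene','side']:
    im,s=pickle.load(open(c+'0.pkl','rb')); P=allpts(im,s); 
    r=cut_out('pointer',c)  # newest picture
    for q in r[:2]:
        m=q['region']&(im['z_map']>0); p=P[m]; print(c,q['score'],m.sum(),np.median(p,0).round())
    m=(P[...,0]>700)&(P[...,0]<750)&(P[...,1]>-380)&(P[...,1]<-150)&(P[...,2]>100)&(P[...,2]<300)&(im['z_map']>0)
    p=P[m]; print(c,m.sum()); print(p[::max(1,len(p)//25)].round())
E
```

```text
[[ 1.00000e+00 -0.00000e+00 -1.00000e-03 -9.21000e-01]
 [-1.00000e-03 -9.62000e-01 -2.74000e-01 -6.97650e+01]
 [-1.00000e-03  2.74000e-01 -9.62000e-01 -1.28958e+02]
 [ 0.00000e+00  0.00000e+00  0.00000e+00  1.00000e+00]] 301.98462556144494 -0.042907316720145694
200 [[274. 210.]
 [274. 202.]
 [206. 172.]
 [339. 222.]]
230 [[274. 200.]
 [274. 194.]
 [212. 167.]
 [333. 213.]]
260 [[274. 193.]
 [274. 187.]
 [217. 163.]
 [328. 205.]]
scene 0.86 489 [ 721. -305.  164.]
scene 1758
[[ 723. -211.  234.]
 [ 723. -224.  220.]
 [ 722. -239.  205.]
 [ 702. -162.  129.]
 [ 711. -158.  127.]
 [ 721. -280.  181.]
 [ 712. -150.  111.]
 [ 712. -186.  121.]
 [ 719. -299.  172.]
 [ 708. -231.  127.]
 [ 712. -202.  116.]
 [ 721. -308.  166.]
 [ 708. -257.  126.]
 [ 711. -224.  111.]
 [ 702. -294.  127.]
 [ 708. -258.  114.]
 [ 703. -313.  128.]
 [ 708. -261.  105.]
 [ 711. -301.  122.]
 [ 718. -334.  138.]
 [ 705. -355.  128.]
 [ 703. -360.  120.]
 [ 716. -361.  131.]
 [ 712. -335.  106.]
 [ 718. -374.  117.]
 [ 726. -370.  104.]]
side 0.62 665 [373. 119.  37.]
side 0.58 52 [ 720. -271.  180.]
side 120
[[ 729. -211.  234.]
 [ 727. -205.  234.]
 [ 728. -207.  230.]
 [ 726. -199.  230.]
 [ 727. -203.  226.]
 [ 727. -202.  224.]
 [ 725. -204.  220.]
 [ 712. -336.  140.]
 [ 712. -344.  134.]
 [ 712. -332.  136.]
 [ 710. -367.  122.]
 [ 711. -350.  125.]
 [ 717. -359.  118.]
 [ 718. -354.  117.]
 [ 718. -350.  115.]
 [ 720. -357.  109.]
 [ 703. -310.  127.]
 [ 704. -241.  127.]
 [ 700. -237.  126.]
 [ 701. -230.  126.]
 [ 705. -215.  127.]
 [ 706. -208.  127.]
 [ 707. -201.  127.]
 [ 705. -197.  126.]
 [ 703. -190.  127.]
 [ 704. -182.  128.]
 [ 702. -177.  127.]
 [ 700. -171.  128.]
 [ 702. -166.  127.]
 [ 709. -156.  125.]]
```

Request:
arm_command(series=[[[-0.012,-0.058,0,-4],[-0.024,-0.116,0,-8],[-0.036,-0.174,0,-12],[-0.048,-0.232,0,-16],[-0.057,-0.286,0,-20],[-0.057,-0.286,0,-20],[-0.057,-0.286,0,-20],[-0.057,-0.286,0,-20],[-0.057,-0.286,0,-20],[-0.057,-0.286,0,-20]]], grip=0.0854)

```text
time: 2.85
tool_pos: [518.4, 285.2, 245.4]
tcp_rot: [[0.94, 0.341, 0.0], [0.341, -0.94, 0.0], [0.0, 0.0, -1.0]]
ft_force: [0.9, 0.1, -0.2]
gripper_width: 1.0
```

```bash
cat > iso.py <<'E'
from h import *
import sys
n=sys.argv[1]; s=sense(); im=get_image('wrist'); save(im,n)
P=allpts(im,s).reshape(-1,3)[im['z_map'].ravel()>0]
for nm,z0,z1 in (('body',49,60),('disc',65,74),('bar',80,106)):
    q=P[(abs(P[:,0]-517)<110)&(abs(P[:,1]-287)<110)&(P[:,2]>z0)&(P[:,2]<z1)]
    if len(q)>8:
        r=cv2.minAreaRect(q[:,:2].astype(np.float32)); print(nm,len(q),q.mean(0).round(1),np.round(r[0],1),np.round(r[1],1),round(r[2],1),np.median(q[:,2]))
E
python3 iso.py w1
```

```text
body 6519 [514.  288.5  55.8] [516.  284.7] [130.9  80.3] 9.8 55.632806177976704
disc 1297 [515.4 286.1  70.5] [515.3 285.7] [50.  49.5] 19.7 70.5166443805644
bar 695 [515.1 286.8  99.7] [515.7 284.9] [12.  49.9] 20.9 100.28934174741141
```

View pics/w1.png

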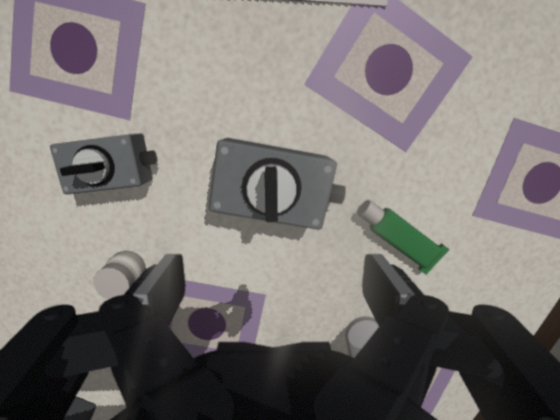

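Request:
arm_command(series=[[[-0.002,-0.001,0.04,-1],[-0.003,-0.001,0.08,-1],[-0.003,-0.001,0.12,-1],[-0.003,-0.001,0.14,-1],[-0.003,-0.001,0.15,-1],[-0.003,-0.001,0.157,-1],[-0.003,-0.001,0.157,-1],[-0.003,-0.001,0.157,-1],[-0.003,-0.001,0.157,-1],[-0.003,-0.001,0.157,-1]]])

```text
time: 4.15
tool_pos: [515.1, 286.0, 88.7]
tcp_rot: [[0.934, 0.358, 0.001], [0.358, -0.934, 0.0], [0.001, 0.0, -1.0]]
ft_force: [-0.2, -0.2, 0.2]
gripper_width: 1.001
```

Request:
arm_command(series=[[[0,0,0,0],[0,0,0,0],[0,0,0,0],[0,0,0,0],[0,0,0,0],[0,0,0,0],[0,0,0,0],[0,0,0,0],[0,0,0,0],[0,0,0,0]]], grip=0.0, force=40)

```text
time: 5.4
tool_pos: [515.3, 286.1, 88.5]
tcp_rot: [[0.934, 0.358, 0.001], [0.358, -0.934, 0.0], [0.001, -0.0, -1.0]]
ft_force: [4.4, 3.1, -2.8]
gripper_width: 0.133
```

Request:
arm_command(series=[[[0,0,0,-9],[0,0,0,-18],[0,0,0,-27],[0,0,0,-36],[0,0,0,-45],[0,0,0,-54],[0,0,0,-63],[0,0,0,-72],[0,0,0,-79],[0,0,0,-79]]])

```text
time: 6.65
tool_pos: [514.5, 284.4, 88.4]
tcp_rot: [[-0.175, 0.985, -0.001], [0.985, 0.175, -0.003], [-0.002, -0.002, -1.0]]
ft_force: [0.6, -5.3, 3.0]
gripper_width: 0.13
```

```bash
python3 - <<'E'
from h import *
s=sense();print(s['ft_force'].round(1),s['ft_torque'].round(2),s['tcp_rot'].round(3)[0],np.degrees(np.arctan2(s['tcp_rot'][1,0],s['tcp_rot'][0,0])),s['joints'].round(1))
E
```

```text
[ 0.6 -5.3  3. ] [-0.88 -0.18 -0.1 ] [-0.175  0.985 -0.001] 100.06437749181943 [ 17.4  22.6  96.4  -0.1  61.1 -82.6]
```

Request:
arm_command(series=[[[0,0,0,-1],[0,0,0,-2],[0,0,0,-3],[0,0,0,-3],[0,0,0,-3],[0,0,0,-3],[0,0,0,-3],[0,0,0,-3],[0,0,0,-3],[0,0,0,-3]]])

```text
time: 7.9
tool_pos: [514.5, 284.4, 88.5]
tcp_rot: [[-0.223, 0.975, -0.002], [0.975, 0.223, -0.002], [-0.002, -0.002, -1.0]]
ft_force: [-0.2, -5.1, 4.1]
gripper_width: 0.127
```

```bash
python3 - <<'E'
from h import *
s=sense();print(s['ft_force'].round(1),s['ft_torque'].round(2),np.degrees(np.arctan2(s['tcp_rot'][1,0],s['tcp_rot'][0,0])))
E
```

```text
[-0.2 -5.1  4.1] [-0.91 -0.2  -0.98] 102.8694728842452
```

Request:
arm_command(series=[[[0,0,0,2],[0,0,0,2],[0,0,0,2],[0,0,0,2],[0,0,-0.03,2],[0,0,-0.08,2],[0,0,-0.13,2],[0,0,-0.165,2],[0,0,-0.165,2],[0,0,-0.165,2]]], grip=0.0854)

```text
time: 9.15
tool_pos: [514.3, 285.8, 252.5]
tcp_rot: [[-0.191, 0.982, -0.001], [0.982, 0.191, -0.0], [-0.0, -0.001, -1.0]]
ft_force: [-0.8, 0.6, -0.4]
gripper_width: 1.004
```

```bash
python3 iso.py w2
```

```text
body 6204 [509.  284.   55.7] [515.7 285.2] [129.9  80.3] 9.7 55.56344301848415
disc 1255 [514.4 285.   70.4] [514.8 285. ] [49.4 51.2] 9.5 70.47177879104112
bar 656 [513.6 284.8  99.8] [515.5 285.3] [49.6 11.7] 10.7 100.26937865397451
```

View pics/w2.png

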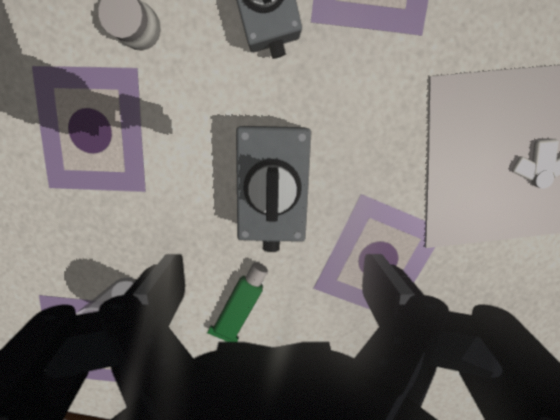

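Request:
arm_command(series=[[[-0.05,-0.001,0,2],[-0.1,-0.002,0,4],[-0.15,-0.003,0,6],[-0.2,-0.004,0,8],[-0.25,-0.005,0,10],[-0.3,-0.006,0,12],[-0.35,-0.007,0,14],[-0.393,-0.007,0,14],[-0.393,-0.007,0,14],[-0.393,-0.007,0,14]]])

```text
time: 10.45
tool_pos: [582.2, -100.6, 251.7]
tcp_rot: [[0.053, 0.999, -0.003], [0.999, -0.053, 0.002], [0.001, -0.003, -1.0]]
ft_force: [-0.7, 0.2, -0.3]
gripper_width: 0.999
```

```bash
python3 - <<'E'
from h import *
import pickle
s=sense(); im=get_image('wrist'); save(im,'w3'); pickle.dump((im,s),open('w3.pkl','wb'))
print(s['tool_pos'].round(1),s['joints'].round(1),np.degrees(np.arctan2(s['tcp_rot'][1,0],s['tcp_rot'][0,0])))
P=allpts(im,s).reshape(-1,3)[im['z_map'].ravel()>0]
for nm,b in dict(lidtop=(450,714,-420,-120,118,136),lidhandle=(450,714,-130,-60,146.5,156)).items():
    q=P[(P[:,0]>b[0])&(P[:,0]<b[1])&(P[:,1]>b[2])&(P[:,1]<b[3])&(P[:,2]>b[4])&(P[:,2]<b[5])]
    if len(q)>8:
        r=cv2.minAreaRect(q[:,:2].astype(np.float32)); print(nm,len(q),q.mean(0).round(1),np.round(r[0],1),np.round(r[1],1),round(r[2],1),np.percentile(q[:,2],[5,50,95]),np.polyfit(q[:,0]-583,q[:,1],1))
E
```

```text
[ 582.2 -100.6  251.7] [ -21.3   12.2   89.2    0.    78.8 -108.3] 86.97942482944796
lidtop 57548 [ 556.4 -237.3  125.4] [ 577.4 -242. ] [239.3 259.9] 88.3 [121.25290446 126.60601122 129.47607023] [-1.11823151e-01 -2.40293236e+02]
lidhandle 2541 [ 575.2 -105.1  150.1] [ 581.4 -108.9] [ 19.7 140.4] 88.0 [147.29192029 150.40999225 152.04508095] [-3.39080443e-02 -1.05373283e+02]
```

View pics/w3.png

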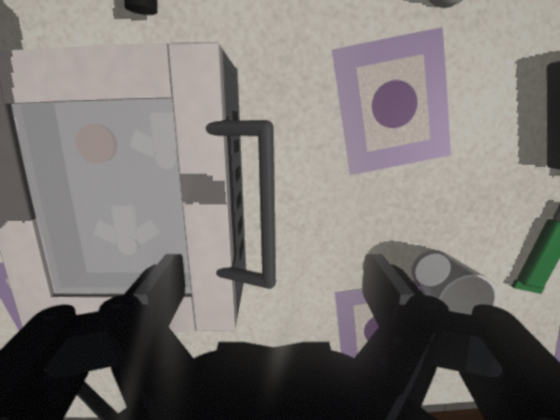

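```bash
python3 - <<'E'
from h import *
import pickle
im,s=pickle.load(open('w3.pkl','rb')); P=allpts(im,s)
p=P[140:260,255:280].reshape(-1,3); p=p[p[:,2]>146]
f=np.polyfit(p[:,0]-580,p[:,1],1); print(len(p),p.mean(0),f,np.degrees(np.arctan(f[0])),np.percentile(p[:,2],[50,95]))
pa=P[110:310,255:280].reshape(-1,3); pa=pa[pa[:,2]>146]; print('bar x range',pa[:,0].min(),pa[:,0].max())
# front lid edge: max y of top at z 122-131, binned by x
q=P.reshape(-1,3); q=q[(abs(q[:,2]-127.5)<4)&(q[:,0]>460)&(q[:,0]<700)&(q[:,1]<-120)&(q[:,1]>-170)]
xs=np.arange(470,700,20); e=[np.percentile(q[abs(q[:,0]-x)<6][:,1],99) if (abs(q[:,0]-x)<6).sum()>5 else np.nan for x in xs]; print(np.round(e,1))
q=P.reshape(-1,3);q=q[(abs(q[:,2]-127.5)<4)&(q[:,1]<-140)&(q[:,1]>-300)]; print('lid x',np.percentile(q[:,0],[0.2,99.8]))
# pointer arm points in scene, side
for c in ['scene','side']:
    im,s=pickle.load(open(c+'0.pkl','rb')); P=allpts(im,s).reshape(-1,3); C=im['color'].reshape(-1,3).astype(int)
    m=(P[:,0]>708)&(P[:,0]<740)&(P[:,1]>-380)&(P[:,1]<-180)&(P[:,2]>100)&(P[:,2]<260)&(im['z_map'].ravel()>0)&(C.max(1)<75)
    p=P[m]; p=p[p[:,2]>110+0.4*(p[:,1]+360)]
    print(c,len(p)); 
    o=np.argsort(p[:,1]); p=p[o]
    for i in range(0,len(p),max(1,len(p)//12)): print(p[i].round(1))
    d=np.c_[p[:,1],p[:,2]]; vx,vy,x0,y0=cv2.fitLine(d.astype(np.float32),cv2.DIST_HUBER,0,.01,.01).ravel(); print('angle',np.arctan2(vy,vx),x0,y0)
E
```

```text
1781 [ 571.48034927 -104.43274557  152.57882503] [-3.93801515e-02 -1.04768251e+02] -2.2551511971913807 [150.55685714 152.19521888]
bar x range 511.23865950127697 651.686156976955
[-136.3 -137.  -137.8 -138.2 -138.9 -139.6 -140.3 -141.2 -141.9 -143.3
 -143.4 -144.1]
lid x [446.07547855 707.77305588]
scene 482
[ 719.7 -375.9  109.6]
[ 715.6 -367.1  119.8]
[ 726.7 -360.   116.7]
[ 718.4 -352.   128.6]
[ 718.7 -336.   140.2]
[ 718.  -317.7  152.6]
[ 718.7 -298.1  162.7]
[ 720.9 -279.9  183.8]
[ 722.4 -261.4  189.1]
[ 722.3 -244.1  199. ]
[ 719.8 -227.3  217.8]
[ 731.7 -214.   232.1]
[ 726.3 -204.1  231.3]
angle 0.6193824 -290.01202 173.22911
side 44
[ 712.4 -365.2  118.9]
[ 713.7 -358.5  118.4]
[ 716.3 -356.7  115.8]
[ 718.5 -353.7  116.9]
[ 711.1 -350.3  125.1]
[ 713.7 -348.7  125.6]
[ 713.9 -340.4  135.2]
[ 728.1 -206.7  230. ]
[ 723.1 -206.   222.4]
[ 730.3 -204.4  225.3]
[ 729.8 -203.6  228.4]
[ 724.3 -203.   228.9]
[ 727.2 -202.4  223.6]
[ 728.8 -201.1  232.1]
[ 720.9 -200.2  227.5]
angle 0.6074917 -273.27783 178.62354
```

```bash
python3 - <<'E'
import cv2
a=cv2.imread('pics/scene0.png')[210:340,140:300]; cv2.imwrite('pics/sc.png',cv2.resize(a,None,fx=4,fy=4,interpolation=2))
a=cv2.imread('pics/side0.png')[100:220,200:340]; cv2.imwrite('pics/sd.png',cv2.resize(a,None,fx=4,fy=4,interpolation=2))
E
```

```text
(no output)
```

View pics/sc.png

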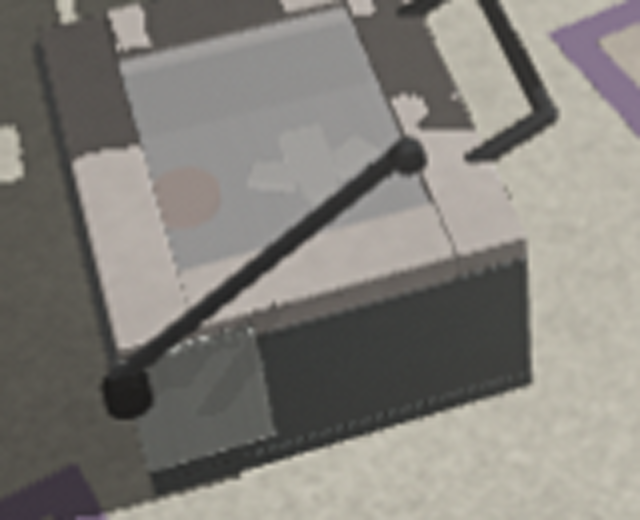

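View pics/sd.png

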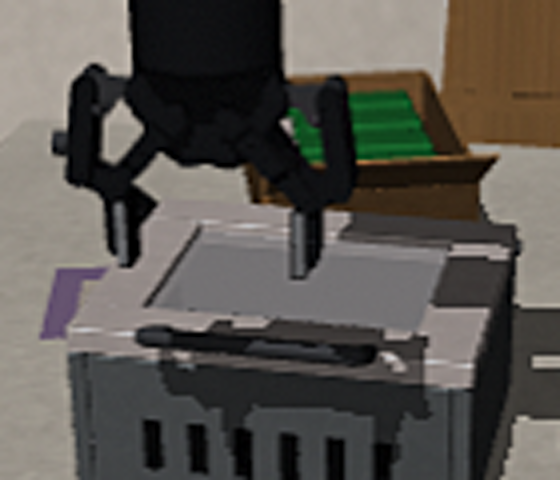

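```bash
python3 - <<'E'
from h import *
import pickle
a=np.deg2rad(-2.1); X=np.array([np.cos(a),np.sin(a),0]);Y=np.array([-np.sin(a),np.cos(a),0]);Z=np.array([0,0,1.])
H=np.array([581.4,-104.8,145])-255*Y-35*Z; print(H)
def L(x,y,z,t=0): return H+x*X+y*(np.cos(t)*Y+np.sin(t)*Z)+z*(np.cos(t)*Z-np.sin(t)*Y)
im,s=pickle.load(open('scene0.pkl','rb'))
print('pivot',proj(im,L(141,0,0)),'front lid corners',proj(im,[L(130,220,18),L(130,0,18),L(-130,220,18),L(-130,0,18)]).round(1),'bar ends',proj(im,[L(65,255,35),L(-65,255,35)]).round(1))
for t in np.arange(.5,.76,.05): print(t,proj(im,L(141,194,9,t)).round(1))
im,s=pickle.load(open('side0.pkl','rb'))
print('side corners',proj(im,[L(130,220,18),L(-130,220,18)]).round(1),'bar',proj(im,[L(65,255,35),L(-65,255,35)]).round(1))
for t in np.arange(.5,.76,.05): print(t,proj(im,L(141,194,9,t)).round(1))
a=cv2.imread('pics/side0.png')[100:220,200:340]; cv2.imwrite('pics/sd.png',cv2.resize(a,None,fx=4,fy=4,interpolation=2))
E
```

```text
[ 572.05585428 -359.62874041  110.        ]
pivot [[170.64103925 305.68654949]] front lid corners [[270.9 267.3]
 [168.2 296. ]
 [236.3 194.8]
 [148.6 215.7]] bar ends [[275.8 237.4]
 [257.4 202. ]]
0.5 [[245.9 250.1]]
0.55 [[243.1 247.9]]
0.6000000000000001 [[240.  245.8]]
0.6500000000000001 [[236.8 243.8]]
0.7000000000000002 [[233.3 242. ]]
0.7500000000000002 [[229.6 240.3]]
side corners [[216.3 181.1]
 [318.7 190.7]] bar [[236.6 183.5]
 [289.5 188.4]]
0.5 [[217.  142.3]]
0.55 [[217.5 138.6]]
0.6000000000000001 [[218.  134.9]]
0.6500000000000001 [[218.6 131.3]]
0.7000000000000002 [[219.2 127.7]]
0.7500000000000002 [[219.9 124.3]]
```

Request:
arm_command(series=[[[-0.004,0,0,-1],[-0.004,0,0,-1],[-0.004,0,0.03,-1],[-0.004,0,0.06,-1],[-0.004,0,0.085,-1],[-0.004,0,0.1,-1],[-0.004,0,0.112,-1],[-0.004,0,0.112,-1],[-0.004,0,0.112,-1],[-0.004,0,0.112,-1]]], grip=0.03)

```text
time: 11.75
tool_pos: [583.4, -105.4, 142.3]
tcp_rot: [[0.035, 0.999, 0.002], [0.999, -0.035, -0.001], [-0.001, 0.002, -1.0]]
ft_force: [-0.5, -0.0, 0.8]
gripper_width: 0.349
```

Request:
arm_command(series=[[[0,0,0,0],[0,0,0,0],[0,0,0,0],[0,0,0,0],[0,0,0,0],[0,0,0,0],[0,0,0,0],[0,0,0,0],[0,0,0,0],[0,0,0,0]]], grip=0.0, force=50)

```text
time: 13.0
tool_pos: [583.1, -105.6, 142.0]
tcp_rot: [[0.035, 0.999, 0.001], [0.999, -0.035, -0.001], [-0.001, 0.001, -1.0]]
ft_force: [-1.5, -1.2, 5.2]
gripper_width: 0.121
```

```bash
python3 - <<'E'
from h import *
s=sense(); print(s['tool_pos'].round(1),s['gripper_width'],s['ft_force'].round(1),s['joints'].round(1))
im=get_image('side'); save(im,'s4')
hy,hz=s['tool_pos'][1],s['tool_pos'][2]
r=np.hypot(255,35);p0=np.arctan2(35,255)
for t in (.1,.2,.3,.4,.5,.587): 
  print(t,'out',255-r*np.cos(t+p0),'up',r*np.sin(t+p0)-35)
E
```

```text
[ 583.1 -105.6  142. ] 0.12107968951957067 [-1.5 -1.2  5.2] [ -21.7   18.8   94.4   -0.    66.7 -109.7]
0.1 out 4.768107436742412 up 25.282667029672076
0.2 out 12.036449228310516 up 49.96300957718407
0.3 out 21.732402506117353 up 73.7944298180378
0.4 out 33.75908851006707 up 96.53881207880687
0.5 out 47.996340569102074 up 117.96890201023479
0.587 out 62.070764323787785 up 135.3769644681832
```

View pics/s4.png

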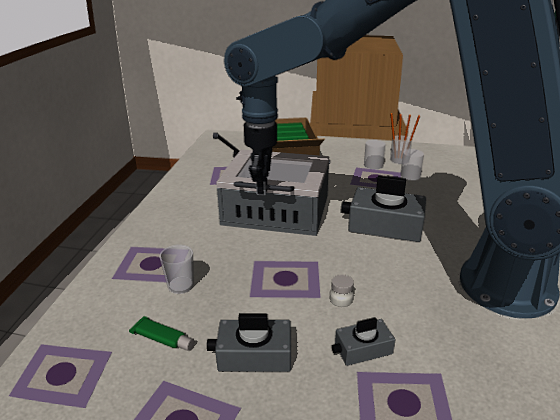

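Request:
arm_command(series=[[[-0.002,0,-0.012,0],[-0.005,0,-0.025,0],[-0.008,0,-0.038,0],[-0.012,0,-0.05,0],[-0.017,0,-0.062,0],[-0.022,0,-0.074,0],[-0.0275,0,-0.085,0],[-0.034,0,-0.097,0],[-0.034,0,-0.097,0],[-0.034,0,-0.097,0]]])

```text
time: 14.3
tool_pos: [581.8, -138.0, 238.3]
tcp_rot: [[0.035, 0.999, 0.001], [0.999, -0.035, 0.002], [0.002, 0.001, -1.0]]
ft_force: [4.7, 4.6, -0.8]
gripper_width: 0.12
```

```bash
cat > lid.py <<'E'
from h import *
import sys,pickle
from scipy.optimize import brentq
n=sys.argv[1]
s=sense(); print(s['time'],s['tool_pos'].round(1),s['gripper_width'].round(3),s['ft_force'].round(1))
a=np.deg2rad(-2.1); Y=np.array([-np.sin(a),np.cos(a),0]); H=np.array([572.06,-359.63,110])
g=s['tool_pos']-5*s['tcp_rot'][:,2]*1.0
d=g-H; y=d@Y; z=d[2]-2; print('lid from tcp',np.arctan2(z,y)-np.arctan2(35,255),'r',np.hypot(y,z))
for c in sys.argv[2:]:
    im=get_image(c); save(im,n+c); pickle.dump((im,s),open(n+c+'.pkl','wb'))
    v=cv2.imread(f'pics/{n}{c}.png'); 
    v=v[100:220,150:350] if c=='side' else v[150:340,120:320] if c=='scene' else v
    if c!='wrist': v=cv2.resize(v,None,fx=3.5 if c=='side' else 3,fy=3.5 if c=='side' else 3,interpolation=2)
    cv2.imwrite(f'pics/{n}{c}_z.png',v)
    P=allpts(im,s).reshape(-1,3); C=im['color'].reshape(-1,3).astype(int)
    X=np.array([np.cos(a),np.sin(a),0]); x=(P-H)@X; y=(P-H)@Y; z=P[:,2]-110
    m=(abs(x)<128)&(y>10)&(y<210)&(z>25)&(z<220)&(C.min(1)>110)&(im['z_map'].ravel()>0)
    if m.sum()>50:
        # robust plane z=a y+b x+c
        A=np.c_[y[m],x[m],np.ones(m.sum())]; w=np.ones(m.sum())
        for _ in range(20):
            k=np.linalg.lstsq(A*w[:,None],z[m]*w,rcond=None)[0]; r=A@k-z[m]; w=1/np.sqrt(1+(r/3)**2)
        print(c,'plane n',m.sum(),'angle',np.arctan(k[0]),k.round(3),'mad',np.median(abs(r)))
E
python3 lid.py l5 scene side
```

```text
Traceback (most recent call last):
  File "lid.py", line 5, in <module>
    s=sense(); print(s['time'],s['tool_pos'].round(1),s['gripper_width'].round(3),s['ft_force'].round(1))
                                                      ^^^^^^^^^^^^^^^^^^^^^^^^
AttributeError: 'float' object has no attribute 'round'
```

```bash
sed -i "s/s\['gripper_width'\].round(3)/s['gripper_width']/" lid.py; python3 lid.py l5 scene side
```

```text
14.3 [ 581.8 -138.   238.3] 0.12007709865376037 [ 4.7  4.6 -0.8]
lid from tcp 0.3980146048448375 r 257.72715966165765
scene plane n 5896 angle 0.41192517353327457 [ 0.437  0.018 10.86 ] mad 2.9906452288862937
side plane n 446 angle 0.3303911103390211 [ 0.343 -0.    19.722] mad 3.773880141810075
```

View pics/l5side_z.png

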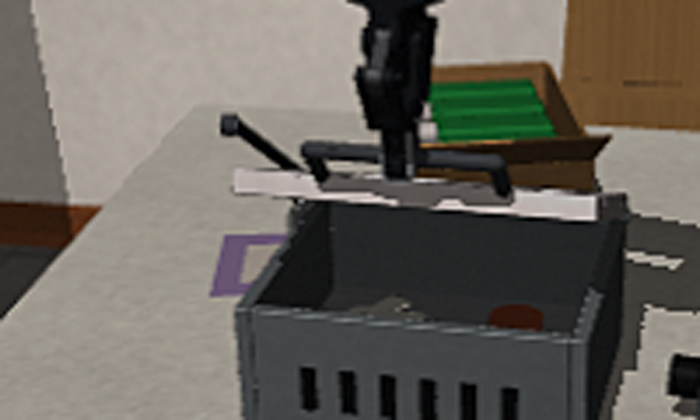

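View pics/l5scene_z.png

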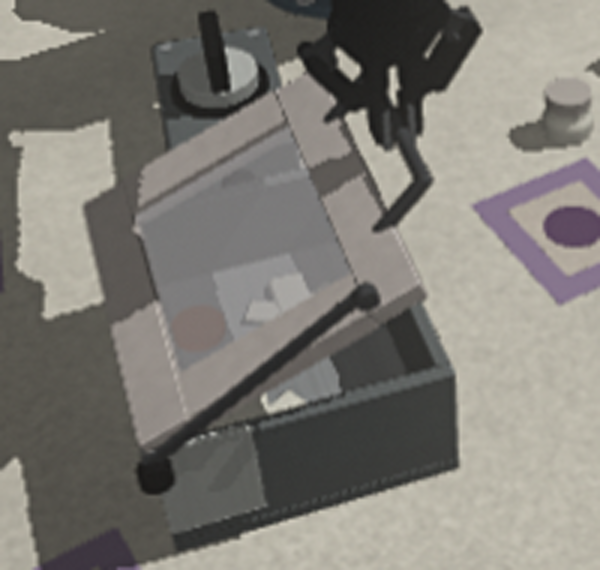

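Request:
arm_command(series=[[[-0.003,0,-0.005,0],[-0.006,0,-0.009,0],[-0.009,0,-0.0137,0],[-0.0125,0,-0.019,0],[-0.016,0,-0.0235,0],[-0.02,0,-0.0285,0],[-0.024,0,-0.0335,0],[-0.028,0,-0.0385,0],[-0.028,0,-0.0385,0],[-0.028,0,-0.0385,0]]])

```text
time: 15.65
tool_pos: [580.8, -164.9, 277.1]
tcp_rot: [[0.034, 0.999, 0.0], [0.999, -0.034, 0.004], [0.004, 0.0, -1.0]]
ft_force: [2.8, 7.6, 3.3]
gripper_width: 0.121
```

```bash
python3 lid.py l6 scene side
```

```text
15.65 [ 580.8 -164.9  277.1] 0.12113331445531178 [2.8 7.6 3.3]
lid from tcp 0.5811495532441561 r 258.72150215781875
scene plane n 3620 angle 0.5657120728995081 [6.3500e-01 4.0000e-03 2.0274e+01] mad 1.8167272595183235
side plane n 611 angle -0.7222027372860335 [-8.81000e-01 -3.00000e-03  2.85636e+02] mad 2.009525312574823
```

View pics/l6side_z.png

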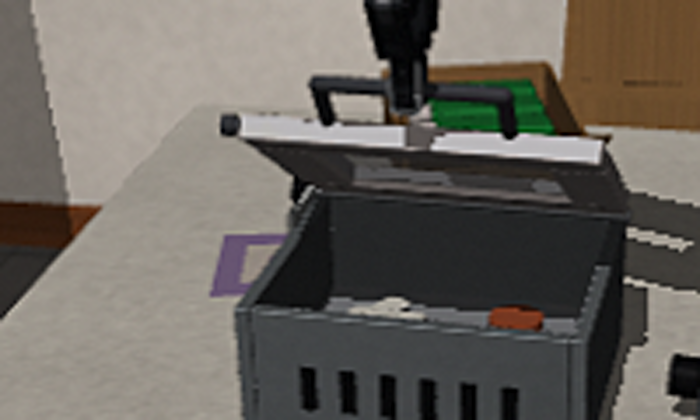

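View pics/l6scene_z.png

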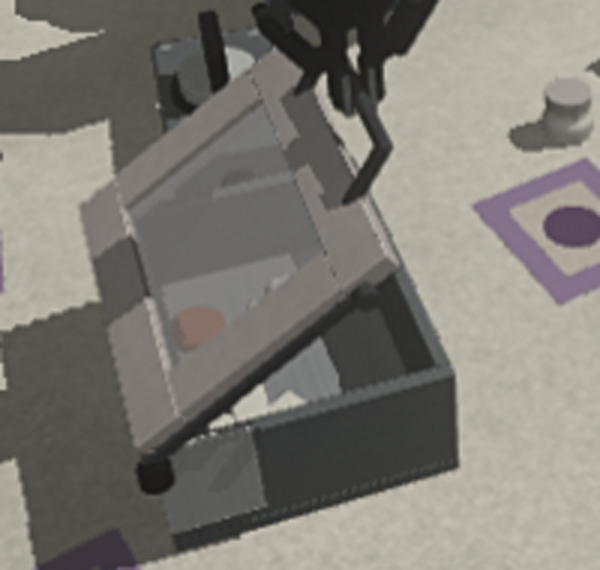

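```bash
python3 - <<'E'
from h import *
import pickle
a=np.deg2rad(-2.1); X=np.array([np.cos(a),np.sin(a),0]);Y=np.array([-np.sin(a),np.cos(a),0]);Z=np.array([0,0,1.])
H=np.array([572.06,-359.63,110])
def L(x,y,z,t=0): return H+x*X+y*(np.cos(t)*Y+np.sin(t)*Z)+z*(np.cos(t)*Z-np.sin(t)*Y)
for c,b in (('side',(125,165,205,255)),('scene',(220,315,155,265))):
    im,s=pickle.load(open('l6'+c+'.pkl','rb'))
    print(c)
    for t in (.54,.58,.62,.66): print(t,'stud',proj(im,L(141,194,9,t)).round(1),'lid front low,top',proj(im,[L(130,220,0,t),L(130,220,18,t),L(-130,220,0,t),L(-130,220,18,t)]).round(1).tolist(),'lid rear low,top',proj(im,[L(130,0,0,t),L(130,0,18,t)]).round(1).tolist())
    v=cv2.imread(f'pics/l6{c}.png')[b[0]:b[1],b[2]:b[3]]; k=12 if c=='side' else 6
    v=cv2.resize(v,None,fx=k,fy=k,interpolation=0)
    v=cv2.convertScaleAbs(v,alpha=1.8,beta=20); cv2.imwrite(f'pics/z6{c}.png',v); print(v.shape)
E
```

```text
side
0.54 stud [[217.4 139.3]] lid front low,top [[217.8, 141.4], [218.6, 134.2], [321.8, 149.2], [322.6, 141.7]] lid rear low,top [[241.5, 154.1], [242.2, 148.1]]
0.58 stud [[217.8 136.3]] lid front low,top [[218.2, 137.9], [219.2, 130.8], [322.2, 145.6], [323.0, 138.2]] lid rear low,top [[241.5, 154.1], [242.2, 148.1]]
0.62 stud [[218.2 133.4]] lid front low,top [[218.7, 134.4], [219.7, 127.5], [322.6, 142.0], [323.4, 134.7]] lid rear low,top [[241.5, 154.1], [242.3, 148.2]]
0.66 stud [[218.7 130.5]] lid front low,top [[219.2, 131.0], [220.3, 124.2], [323.0, 138.4], [323.8, 131.2]] lid rear low,top [[241.5, 154.1], [242.4, 148.2]]
(480, 600, 3)
scene
0.54 stud [[243.6 248.3]] lid front low,top [[254.9, 239.1], [250.0, 234.7], [220.8, 166.7], [216.4, 162.2]] lid rear low,top [[169.6, 301.6], [163.9, 298.1]]
0.58 stud [[241.3 246.6]] lid front low,top [[252.4, 237.0], [247.2, 232.7], [218.6, 164.6], [213.9, 160.3]] lid rear low,top [[169.6, 301.6], [163.6, 298.3]]
0.62 stud [[238.8 245. ]] lid front low,top [[249.8, 235.0], [244.3, 230.9], [216.3, 162.5], [211.3, 158.3]] lid rear low,top [[169.6, 301.6], [163.3, 298.5]]
0.66 stud [[236.1 243.4]] lid front low,top [[247.1, 233.0], [241.2, 229.1], [213.8, 160.5], [208.5, 156.5]] lid rear low,top [[169.6, 301.6], [163.1, 298.7]]
(570, 660, 3)
```

View pics/z6side.png

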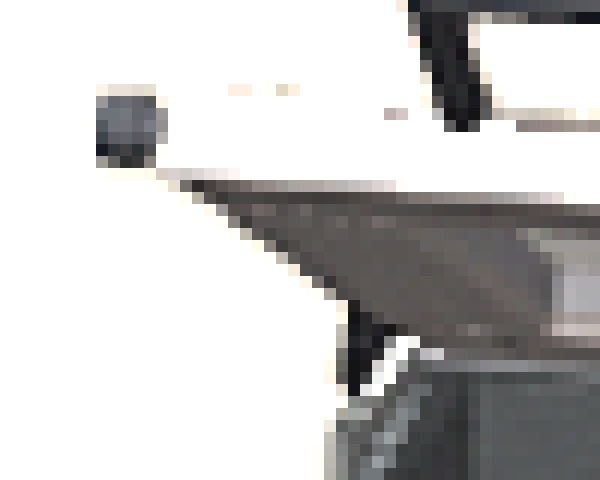

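View pics/z6scene.png

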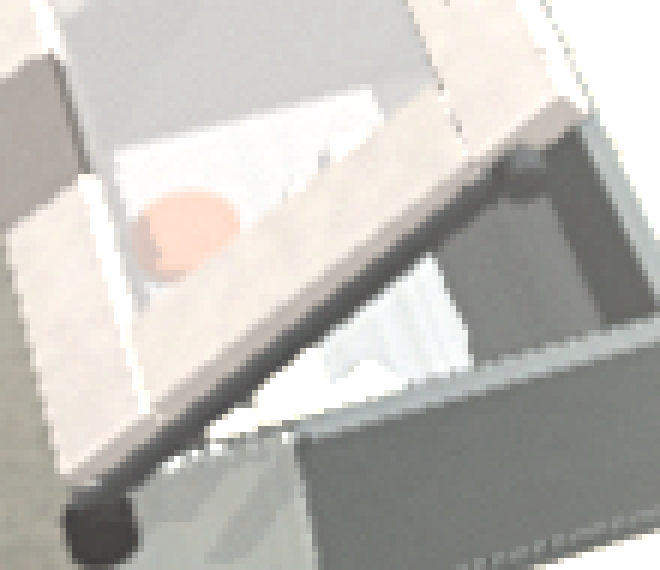

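```bash
python3 - <<'E'
import cv2
for n,o,b in (('scene0','p0a',(235,335,150,285)),('scene0','p0b',(180,280,140,275)),('l6scene','p6b',(150,250,140,270))):
    v=cv2.imread(f'pics/{n}.png')[b[0]:b[1],b[2]:b[3]]
    v=cv2.resize(v,None,fx=5.9,fy=5.9,interpolation=cv2.INTER_CUBIC); v=cv2.convertScaleAbs(v,alpha=1.5,beta=10)
    for c in range(b[2],b[3],10):
        x=int((c-b[2])*5.9); cv2.line(v,(x,0),(x,6),(0,0,255),1); cv2.putText(v,str(c),(x,16),0,.35,(0,0,255))
    for r in range(b[0],b[1],10):
        y=int((r-b[0])*5.9); cv2.line(v,(0,y),(6,y),(0,0,255),1); cv2.putText(v,str(r),(8,y+4),0,.35,(0,0,255))
    cv2.imwrite(f'pics/{o}.png',v)
E
```

```text
(no output)
```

View pics/p0a.png

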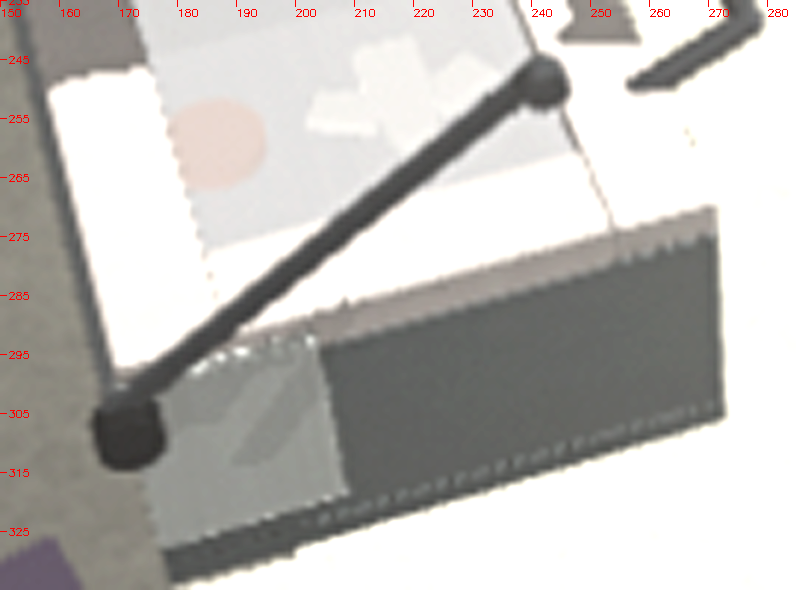

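View pics/p0b.png

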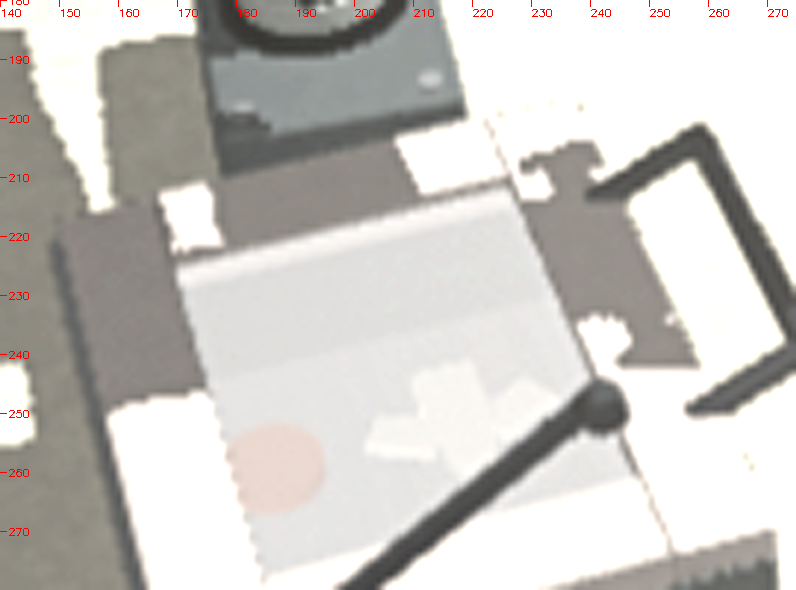

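View pics/p6b.png

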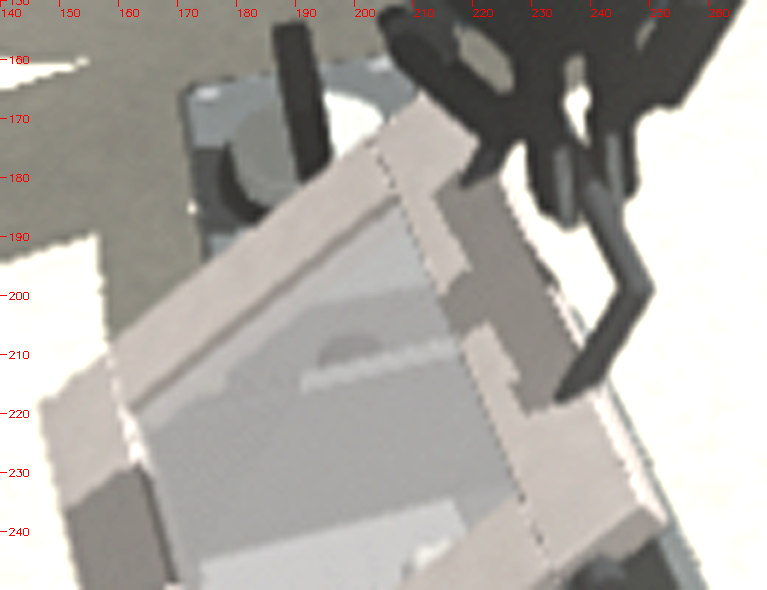

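```bash
cat > fit.py <<'E'
from h import *
import pickle
from scipy.optimize import least_squares
from scipy.spatial.transform import Rotation as Ro
im,s=pickle.load(open('scene0.pkl','rb'))
a=np.deg2rad(-2.1); X=np.array([np.cos(a),np.sin(a),0]);Y=np.array([-np.sin(a),np.cos(a),0]);Z=np.array([0,0,1.])
H=np.array([572.06,-359.63,110])
def W(p,q): return H+q[:3]+(Ro.from_rotvec(q[3:6])).apply(np.atleast_2d(p))@np.array([X,Y,Z])
def rot(x,y,z,t): return [x,y*np.cos(t)-z*np.sin(t),y*np.sin(t)+z*np.cos(t)]
obj=np.array([[130,220,18],[130,0,18],[-130,0,18],[-130,220,18],[130,220,-110],[130,0,-110],[141,0,0],[130,220,0]],float)
pix=np.array([[271.2,270.1],[169,297.4],[150.5,216.1],[238.3,197.8],[272.4,305.7],[178,334],[171.7,308.4],[271.6,275.2]])
def f(q):
    w=np.array([.2]*3+[100]*3)  # priors: 5mm, 0.01rad
    return np.r_[(proj(im,W(obj,q))-pix).ravel(),q*w]
r=least_squares(f,np.zeros(6),loss='soft_l1'); q=r.x; print(q.round(4)); print(f(q)[:16].reshape(-1,2).round(1))
np.save('q.npy',q)
g=lambda t: (proj(im,W(rot(141,194,9,t[0]),q))-[242.4,248.9]).ravel()
r=least_squares(g,[.6]); print('pointer from stud px',r.x,r.fun)
# depth line
P=allpts(im); D=(P-H-q[:3])@np.array([X,Y,Z]).T; D=Ro.from_rotvec(q[3:6]).inv().apply(D.reshape(-1,3)); C=im['color'].reshape(-1,3).astype(int)
v,u=np.mgrid[0:420,0:560]; u=u.ravel();v=v.ravel()
A=np.array([171.7,308.4]);B=np.array([242.4,248.9]); d=(B-A)/np.linalg.norm(B-A); al=(u-A[0])*d[0]+(v-A[1])*d[1]; ac=(u-A[0])*-d[1]+(v-A[1])*d[0]
m=(al>18)&(al<84)&(abs(ac)<4)&(C.max(1)<80)&(im['z_map'].ravel()>0)&(abs(D[:,0]-141)<14)
e=D[m]; print(m.sum(),np.median(e,0)); k=cv2.fitLine(e[:,1:].astype(np.float32),cv2.DIST_HUBER,0,.01,.01).ravel(); print('depth angle',np.arctan2(k[1],k[0]),'median ratio',np.median(np.arctan2(e[:,2],e[:,1])))
# lid now
im6,_=pickle.load(open('l6scene.pkl','rb')); P=allpts(im6); D6=Ro.from_rotvec(q[3:6]).inv().apply(((P-H-q[:3])@np.array([X,Y,Z]).T).reshape(-1,3))
mask=np.zeros((420,560),np.uint8)
cv2.fillPoly(mask,[np.array([[178,290],[226,249],[231,253],[175,297]],int)-np.array([0,0])],1)
mask2=np.zeros((420,560),np.uint8); cv2.fillPoly(mask2,[np.array([[216,200],[230,190],[245,228],[232,240]])],1); cv2.fillPoly(mask2,[np.array([[150,214],[200,175],[204,180],[155,222]])],1); cv2.fillPoly(mask2,[np.array([[150,240],[160,235],[172,290],[165,290]])],1)
M=((mask|mask2).ravel()>0)&(im6['z_map'].ravel()>0); e=D6[M]
AA=np.c_[e[:,1],e[:,0],np.ones(len(e))]; w=np.ones(len(e))
for _ in range(30):
    k=np.linalg.lstsq(AA*w[:,None],e[:,2]*w,rcond=None)[0]; rr=AA@k-e[:,2]; w=1/np.sqrt(1+(rr/2)**2)
print('lid plane',len(e),np.arctan(k[0]),k,np.median(abs(rr)))
np.set_printoptions(suppress=True)
for t in (.54,.56,.58,.60,.62): print(t,proj(im6,W([rot(130,220,0,t),rot(130,220,18,t),rot(-130,220,18,t),rot(-130,0,18,t),rot(130,0,18,t),rot(65,255,35,t),rot(141,194,9,t)],q)).round(1).tolist())
E
python3 fit.py
```

```text
[ 5.0630e-01  1.7020e+00 -4.2277e+00 -3.9000e-03  3.1000e-03 -8.1000e-03]
[[ 0.4 -0.4]
 [-0.   0.2]
 [-0.4  0.6]
 [-0.6 -1.3]
 [ 0.2  1.2]
 [ 0.3  0.1]
 [-0.4 -1.2]
 [ 0.2  0.1]]
pointer from stud px [0.57995118] [-0.14381927  0.20822365]
165 [144.55278899  97.0571877   82.52650332]
depth angle 0.62890846 median ratio 0.7051055723782685
lid plane 2236 0.5690517000208465 [ 6.39631464e-01 -1.92262109e-03  2.64733500e+01] 1.2075667398278114
0.54 [[255.9, 241.7], [251.1, 237.3], [218.2, 164.1], [146.5, 218.4], [164.6, 299.6], [250.8, 201.9], [244.6, 250.8]]
0.56 [[254.7, 240.6], [249.7, 236.3], [217.0, 163.1], [146.4, 218.5], [164.5, 299.7], [249.2, 200.8], [243.4, 250.0]]
0.58 [[253.5, 239.6], [248.3, 235.3], [215.7, 162.1], [146.3, 218.6], [164.4, 299.8], [247.5, 199.7], [242.3, 249.1]]
0.6 [[252.2, 238.6], [246.9, 234.4], [214.4, 161.1], [146.1, 218.7], [164.2, 299.9], [245.8, 198.6], [241.0, 248.3]]
0.62 [[250.9, 237.6], [245.4, 233.5], [213.1, 160.1], [146.0, 218.8], [164.1, 300.0], [244.0, 197.5], [239.8, 247.5]]
```

```bash
cat > edge.py <<'E'
from fit import *
import sys
def gray(im): return cv2.GaussianBlur(cv2.cvtColor(im['color'],cv2.COLOR_RGB2GRAY).astype(np.float32),(0,0),0.7)
def prof(g,A,B,half=9,n=40,lo=.2,hi=.8):
    A=np.array(A,float);B=np.array(B,float); d=(B-A)/np.linalg.norm(B-A); nn=np.array([-d[1],d[0]])
    o=np.arange(-half,half+.01,.1); ts=np.linspace(lo,hi,n); out=[]
    for t in ts:
        p=A+(B-A)*t+o[:,None]*nn
        out.append(cv2.remap(g,p[:,0].astype(np.float32)[None],p[:,1].astype(np.float32)[None],cv2.INTER_LINEAR)[0])
    return ts,o,np.array(out)
if __name__=='__main__':
    g0=gray(im); A=proj(im,W(rot(141,0,0,.58),q))[0]; B=proj(im,W(rot(141,200,0,.58),q))[0]; print(A,B)
    ts,o,p=prof(g0,A,B,lo=.3,hi=.88)
    d=np.gradient(p,axis=1); 
    e1=o[np.argmin(d,1)]; e2=o[np.argmax(d,1)]; c=(e1+e2)/2
    print('arm edges',e1.round(1),e2.round(1)); L=np.linalg.norm(B-A)
    k=np.polyfit(ts*L,c,1); print('arm fit slope',k, 'resid',np.std(c-np.polyval(k,ts*L)))
    for t in (.54,.62):
        b=proj(im,W(rot(141,200,0,t),q))[0]; dd=(B-A)/L; nn=np.array([-dd[1],dd[0]]); print(t,((b-A)@nn)/((b-A)@dd))
    g6=gray(im6)
    for z in (18,0):
        A=proj(im,W(rot(130,0,z,.58),q))[0]; B=proj(im,W(rot(130,220,z,.58),q))[0]
        ts,o,p=prof(g6,A,B,half=10,lo=.15,hi=.95,n=12)
        print(z,A,B)
        for i in range(12): print(round(ts[i],2),p[i][::8].astype(int))
        for t in (.54,.62):
            a2=proj(im,W(rot(130,0,z,t),q))[0];b=proj(im,W(rot(130,220,z,t),q))[0]; dd=(B-A)/np.linalg.norm(B-A); nn=np.array([-dd[1],dd[0]]); print(t,(a2-A)@nn,(b-A)@nn)
E
python3 edge.py | tail -42
```

```text
46  41  40  47  69  96 117 123]
0.59 [123 123 123 122 121 120 120 121 122 122 119 113 104  96  91  84  70  54
  45  41  41  52  75 104 120 124]
0.66 [121 122 122 122 123 122 122 121 121 121 118 111 101  95  89  80  65  51
  44  41  44  60  86 113 124 126]
0.73 [122 121 121 121 121 121 121 120 121 122 121 115 106  98  90  79  64  51
  45  43  44  47  55  61  63  64]
0.8 [122 121 121 121 122 123 123 123 123 123 120 113 103  96  91  80  65  52
  47  44  44  47  54  60  64  64]
0.88 [121 121 121 121 122 122 122 122 122 123 124 122 114 100  85  71  62  58
  58  57  52  48  46  45  45  47]
0.95 [124 123 123 123 124 124 124 125 125 125 126 123 115 105  99  97  96  95
  90  74  58  49  48  48  48  48]
0.54 0.005165450701542257 3.222704092594157
0.62 0.00500837168631523 -3.2527298320159885
0 [170.36527718 303.10528789] [253.46999908 239.5868002 ]
0.15 [126 129 134 133 125 111 102  95  85  70  53  44  40  38  48  68  95 100
  97  88  84  83  83  83  83  84]
0.22 [122 122 120 115 105  97  93  89  80  65  51  42  40  47  76 123 152 148
 122  95  88  82  85  83  84  86]
0.3 [123 123 122 117 108 1
[... 448 characters left out ...]
97  92  81  66  52  44  40  43  56  82 106 120 122
 122 122 123 123 124 124 125 125]
0.66 [121 121 119 113 103  96  90  80  66  51  44  42  44  59  81  97 102 100
  94  90  81  74  70  67  66  64]
0.73 [121 121 119 111 102  96  91  81  65  52  45  43  43  47  54  60  64  64
  64  64  64  64  64  64  63  63]
0.8 [125 125 122 113 102  94  90  77  64  52  46  43  44  47  54  59  64  65
  65  66  65  65  65  65  66  66]
0.88 [123 124 124 121 114 101  89  77  69  65  64  62  58  53  50  47  46  47
  47  48  49  49  48  48  47  47]
0.95 [126 127 127 123 114 103  99  97  97  94  87  70  55  48  48  49  49  52
  52  55  56  59  61  65  68  71]
0.54 0.0 3.1327906198913293
0.62 0.0 -3.1726978681338167
```

```bash
cat >> edge.py <<'E'
    print('=====')
    def fitedge(g,A,B,lvl,t0,t1,direc,half=6,lo=.15,hi=.85):
        ts,o,p=prof(g,A,B,half=half,lo=lo,hi=hi,n=40); e=[]
        for r in p:
            i=np.where(np.diff(np.sign(r-lvl))*direc>0)[0]; e.append(o[i[np.argmin(abs(o[i]))]] if len(i) else np.nan)
        e=np.array(e); ok=~np.isnan(e); k=np.polyfit(ts[ok],e[ok],1); rr=e-np.polyval(k,ts); ok&=abs(rr)<.6; k=np.polyfit(ts[ok],e[ok],1); return k,np.nanstd(rr[ok]),ok.sum()
    for z,l in ((18,110),(0,75)):
        A=proj(im,W(rot(130,0,z,.58),q))[0]; B=proj(im,W(rot(130,220,z,.58),q))[0]
        print('lid edge z',z,fitedge(g6,A,B,l,0,0,-1))
    A=proj(im,W(rot(141,0,0,.58),q))[0]; B=proj(im,W(rot(141,200,0,.58),q))[0]
    print('arm upper 0',fitedge(g0,A,B,80,0,0,-1,lo=.3,hi=.85)); print('arm lower 0',fitedge(g0,A,B,80,0,0,1,lo=.3,hi=.85)); print('arm lower 6',fitedge(g6,A,B,80,0,0,1,lo=.4,hi=.75))
    for t in (.54,.62):
        b=proj(im,W(rot(141,200,0,t),q))[0]; dd=(B-A)/np.linalg.norm(B-A); print(t,(b-A)@np.array([-dd[1],dd[0]]))
E
python3 edge.py | sed -n '/=====/,$p'; python3 edge.py | grep 'arm'
```

```text
=====
lid edge z 18 (array([-0.2902246 , -0.73634848]), np.float64(0.1922702546154994), np.int64(37))
lid edge z 0 (array([-2.20662021, -2.7066899 ]), np.float64(0.13740202035267896), np.int64(40))
arm edges [-6.6 -6.5 -6.6 -6.5 -6.4 -6.3 -7.3 -6.3 -7.3 -7.2 -7.1 -7.2 -7.1 -7.
arm fit slope [-0.02481909 -3.56253364] resid 0.174103405419341Traceback (most recent call last):
  File "edge.py", line 38, in <module>
    print('arm upper 0',fitedge(g0,A,B,80,0,0,-1,lo=.3,hi=.85)); print('arm lower 0',fitedge(g0,A,B,80,0,0,1,lo=.3,hi=.85)); print('arm lower 6',fitedge(g6,A,B,80,0,0,1,lo=.4,hi=.75))
                        ~~~~~~~^^^^^^^^^^^^^^^^^^^^^^^^^^^^^^^
  File "edge.py", line 33, in fitedge
    e=np.array(e); ok=~np.isnan(e); k=np.polyfit(ts[ok],e[ok],1); rr=e-np.polyval(k,ts); ok&=abs(rr)<.6; k=np.polyfit(ts[ok],e[ok],1); return k,np.nanstd(rr[ok]),ok.sum()
                                      ~~~~~~~~~~^^^^^^^^^^^^^^^^
    raise TypeError("expected non-empty vector for x")
TypeError: expected non-empty vector for x
Traceback (most recent call last):
  File "edge.py", line 38, in <module>
    print('arm upper 0',fitedge(g0,A,B,80,0,0,-1,lo=.3,hi=.85)); print('arm lower 0',fitedge(g0,A,B,80,0,0,1,lo=.3,hi=.85)); print('arm lower 6',fitedge(g6,A,B,80,0,0,1,lo=.4,hi=.75))
                        ~~~~~~~^^^^^^^^^^^^^^^^^^^^^^^^^^^^^^^
  File "edge.py", line 33, in fitedge
    e=np.array(e); ok=~np.isnan(e); k=np.polyfit(ts[ok],e[ok],1); rr=e-np.polyval(k,ts); ok&=abs(rr)<.6; k=np.polyfit(ts[ok],e[ok],1); return k,np.nanstd(rr[ok]),ok.sum()
                                      ~~~~~~~~~~^^^^^^^^^^^^^^^^
TypeError: expected non-empty vector for x
```

```bash
cat > arm.py <<'E'
from edge import *
from scipy.optimize import least_squares
for nm,I in (('0',im),('6',im6)):
    g=gray(I); A=proj(I,W(rot(141,0,8,.59),q))[0]; B=proj(I,W(rot(141,194,8,.59),q))[0]
    ts,o,p=prof(g,A,B,half=6,lo=.25,hi=.85,n=25)
    pts_=[]
    d=(B-A)/np.linalg.norm(B-A); nn=np.array([-d[1],d[0]])
    for t,r in zip(ts,p):
        j=np.argmin(np.where(abs(o)<2.5,r,999)); lo=r[j]
        # half-level crossings
        def cross(seg,off):
            base=seg.max(); h=(lo+min(base,lo+60))/2; i=np.where(seg>h)[0]; return off[i[0]] if len(i) else np.nan
        eu=cross(r[:j+1][::-1],o[:j+1][::-1]); el=cross(r[j:],o[j:]); pts_.append((t,eu,el))
    pts_=np.array(pts_); print(nm,'upper',pts_[:,1].round(1)); print('lower',pts_[:,2].round(1))
    for lab,off in (('centre',pts_[:,1:].mean(1)),('lower',pts_[:,2])):
        if nm=='6' and lab=='centre': continue
        ok=~np.isnan(off); uv=A+(B-A)*ts[:,None]+off[:,None]*nn; uv=uv[ok]
        def res(v):
            a_=proj(I,W(rot(141,0,v[1],v[0]),q))[0]; b_=proj(I,W(rot(141,194,v[1],v[0]),q))[0]; dd=(b_-a_)/np.linalg.norm(b_-a_)
            return (uv-a_)@np.array([-dd[1],dd[0]])
        r=least_squares(res,[.59,8],loss='soft_l1',f_scale=.2); print(lab,'t,z',r.x,'rms',np.std(r.fun), [ (z,least_squares(lambda v:res([v[0],z]),[.59]).x.round(4)) for z in (3,5,9)])
E
python3 arm.py | sed -n '/upper/,$p'
```

```text
0 upper [-2.7 -3.  -2.9 -2.9 -3.  -3.  -3.  -3.2 -3.1 -3.2 -3.2 -3.2 -3.6 -3.4
 -3.5 -3.6 -3.6 -3.7 -3.8 -3.7 -3.7 -3.8 -3.8 -4.  -3.8]
lower [ 1.5  0.9  0.4  0.5  0.2  0.4  0.4  0.1  0.3  0.2  0.1  0.3 -0.   0.1
  0.1 -0.   0.1 -0.   0.1  0.2  0.1 -0.   0.1 -0.  -0. ]
centre t,z [ 0.61071647 10.12976507] rms 0.1362649742568543 [(3, array([0.6693])), (5, array([0.6528])), (9, array([0.62]))]
lower t,z [0.6035212  5.94660438] rms 0.24135068943640842 [(3, array([0.6277])), (5, array([0.6111])), (9, array([0.5777]))]
6 upper [-3.5 -3.8 -3.7 -3.6 -3.9 -3.7 -3.8 -3.9 -3.8 -4.  -3.9 -3.9 -4.1 -4.
 -4.  -4.2 -4.1 -4.2 -4.2 -4.1 -4.3 -4.3 -4.3 -4.4 -4.3]
lower [ 2.4  0.4  0.4  0.4  1.1  0.7  0.3  0.1  0.2  0.1 -0.   0.6  0.5  0.5
  0.6  0.4  0.5  0.4  0.3  0.4  0.2  0.4  0.8  0.6  0.6]
lower t,z [0.58910314 6.85393326] rms 0.45241156149830875 [(3, array([0.6205])), (5, array([0.6039])), (9, array([0.5704]))]
```

Request:
arm_command(series=[[[-0.001,0,-0.001,0],[-0.002,0,-0.002,0],[-0.003,0,-0.003,0],[-0.0034,0,-0.004,0],[-0.0034,0,-0.004,0],[-0.0034,0,-0.004,0],[-0.0034,0,-0.004,0],[-0.0034,0,-0.004,0],[-0.0034,0,-0.004,0],[-0.0034,0,-0.004,0]]])

```text
time: 17.0
tool_pos: [580.7, -168.2, 280.9]
tcp_rot: [[0.034, 0.999, 0.0], [0.999, -0.034, 0.004], [0.004, 0.0, -1.0]]
ft_force: [3.6, 7.8, 2.5]
gripper_width: 0.116
```

```bash
python3 lid.py l7 scene side | grep -v side
sed -i 's/l6scene/l7scene/' fit.py; python3 edge.py 2>/dev/null| sed -n '/=====/,$p'; python3 fit.py | grep plane; python3 arm.py | tail -2
python3 - <<'E'
import cv2
v=cv2.imread('pics/l7side.png')[115:165,205:265]; v=cv2.resize(v,None,fx=11,fy=11,interpolation=0); cv2.imwrite('pics/z7side.png',v)
v=cv2.imread('pics/l7scene.png')[220:315,155:265]; v=cv2.resize(v,None,fx=6,fy=6,interpolation=2); v=cv2.convertScaleAbs(v,alpha=1.8,beta=20); cv2.imwrite('pics/z7scene.png',v)
E
```

```text
17.0 [ 580.7 -168.2  280.9] 0.11593089500864939 [3.6 7.8 2.5]
lid from tcp 0.6006714541632038 r 258.7997412921549
scene plane n 3488 angle 0.5853026832449528 [6.6300e-01 4.0000e-03 2.0502e+01] mad 1.9133203216406045
=====
lid edge z 18 (array([-1.92068081, -0.85546369]), np.float64(0.15268011194883443), np.int64(36))
lid edge z 0 (array([-2.25783972, -2.67108014]), np.float64(0.14887319106167302), np.int64(40))
lid plane 2234 0.5886105097198371 [ 6.67545109e-01 -3.75653555e-03  2.67783054e+01] 1.3251133227324594
  0.6  0.4  0.5  0.4  0.3  0.4  0.2  0.4  0.8  0.6  0.7]
lower t,z [0.58764081 7.0291997 ] rms 0.2785842331386047 [(3, array([0.6211])), (5, array([0.6044])), (9, array([0.5709]))]
```

View pics/z7side.png

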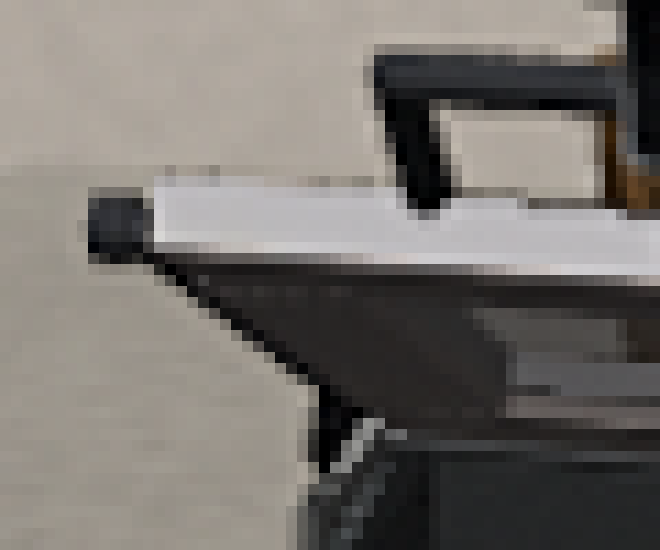

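View pics/z7scene.png

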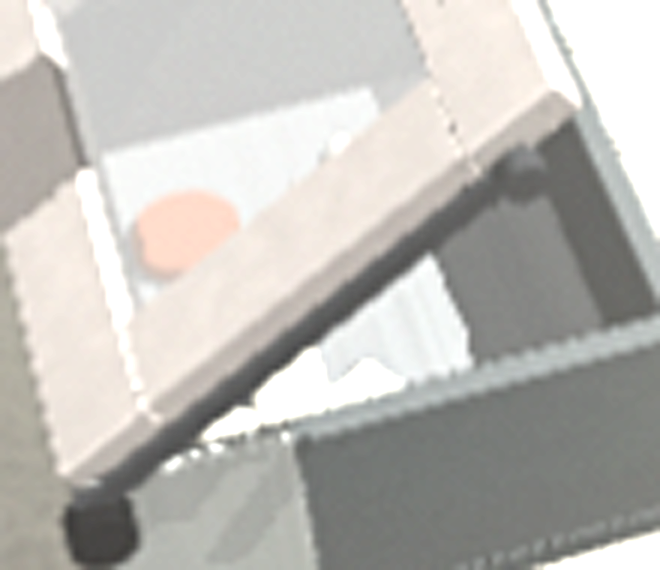

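View pics/l7side.png

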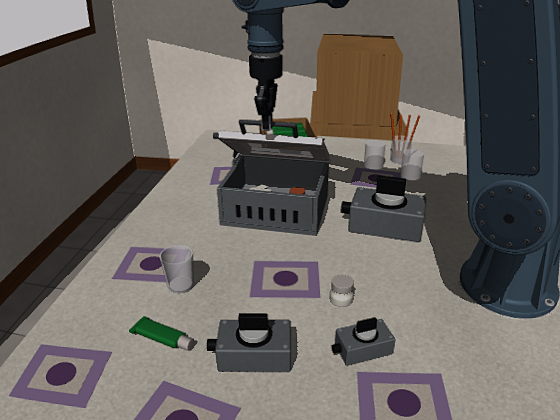

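The lid is held up at pixel (268,135) with the pointer stud level with its edge at (215,136). The isolator bar lies lengthwise at (253,327). The cup, jar and tube are where they started. I'm handing in.

```bash
python3 -c "
from plant import *
print(job_done()); print(sense()['tool_pos'],sense()['time'])"
```

```text
the job is handed in; nothing more can be done
None
the job is handed in; nothing more can be done
```

I switched the middle-sized isolator off while the lid was still shut, then raised the lid to the pointer's angle. I handed in at about 17 s, with the gripper still holding the lid there.

- **Isolator:** I turned the handle counterclockwise until torque built up at the stop (about 1 N m). A picture afterwards put the bar about 1° off the length of its box.
- **Lid angle:** The arm's position gives 0.601 rad. In the scene camera, the lid's edge line gives 0.604 and a plane fit to the depth image gives 0.589.
- **Pointer angle:** My estimates ranged from 0.58 to 0.61, mostly about 0.59 to 0.60. I set aside a cruder fit of 0.629 because the depth readings smear on such a thin bar. The lid therefore looks parallel to within about 0.01 to 0.02 rad.
- **Unresolved in the side camera:** With the lid in its final place, its lower corner lined up with the pointer stud. Its upper edge sat about 2 pixels lower than predicted, and I did not find out why.
- **Everything else:** In the last side picture the pointer stud, cup, jar and tube were where they started. The highest wrist force I read, between moves, was about 9 N.

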